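# Press the plaque's fixing studs home in order

### The arm

A 6-joint arm with a two-finger parallel gripper is mounted at the origin on the work surface. World frame = base frame: x ahead of the robot, y to its left, z up, the work surface at z = 0. Lengths are in mm, angles in rad, forces in N, time in s.
With the tool pointing down it reaches from about 350 to 775 mm from the base axis. Payload 7.3 kg.
Tool frame: the origin (TCP) lies midway between the tips of the shut fingers; the grasp point (between the pads) lies 19 mm behind it; z points along the fingers, y is the line along which they close (so a half turn about z gives the same grasp; the last joint's range is limited). The gripper opens to 92 mm and grips with 3 to 60 N. Pads are 19 mm wide; open, the fingers measure 130 mm over their backs; the gripper's body (75 mm by 190 mm) begins 47 mm behind the grasp point.
Start: joints at [1.071, 0.342, 1.524, -0, 1.275, -0.146], TCP at [181.881, 492.508, 226.741] pointing down, gripper open.
Joint ranges: [-2.53, 2.53], [-0.77, 2.02], [0.04, 2.7], [-1, 4.14], [0.28, 2.66], [-3.11, 3.11]. Speed limits (rad/s): [2.57, 2.57, 3.14, 3.14, 3.14, 3.14].

### API

Orientations are given as [roll, pitch, yaw] about the fixed x, y, z axes, in that order (R = Rz(yaw) Ry(pitch) Rx(roll)).
In Python, from plant import get_obs, capture, camera_model, close_job, search_frame, regions_of, pinpoint gives the robot as it stands. The module is installed in compiled form; this text tells all that it offers.
- The arm moves only by the shell command python3 -m pendant 'ROWS'. ROWS is JSON, one flat list of numbers, 7 for each row, row after row: the shift along the tool's x, y, z in units of 30 mm (1.0 is 30 mm), then the turn, a rotation vector about the tool's x, y, z in units of 4 degrees (1.0 is 4 degrees), then the closure, from -1 (fully open) to 1 (shut), so that 0 is half open. In form: [dx, dy, dz, wx, wy, wz, gripper, dx, dy, dz, wx, wy, wz, gripper, ...]. A call has 1 to 12 rows; each row shifts and turns the commanded pose from where the row before left it, along the tool's axes as they then stand; what a row does not reach is not made up. A row lasts 1/10 s, in which the tool goes at most 50 mm and 8.59 degrees, less where a joint would pass 70% of its speed; a pose out of reach is approached as far as the arm can. A call with a number of a shift or a turn outside -1 to 1 is refused whole. A call with a gripper value outside its range is refused whole. The fingers move at their own pace and stop on an object; the grip force is fixed at half the most. Time passes only in rows, so rows that do not move let the fingers close. It gives the time, the measured TCP pose, the force, the opening and the grip force at its end, in the units of the state.
- get_obs(): the state, without advancing time (a new reading comes with each control period).
- capture(name): name is "scene" or "top"; returns the picture (420x560x3 uint8, red, green, blue); there is no depth.
- camera_model(name): a dict with "fov_y" (degrees; the focal length in pixels is half the picture's height over the tangent of half this angle, whatever the lens; pixels are square), "cx", "cy" (the principal point, pixels), "pose" (4x4, takes a point from camera to world coordinates). Camera axes: x right, y up, looking along -z (the intrinsics and any distortion apply to the point x, -y, -z); pixel columns grow to the right and rows downward; lengths in mm; the calibration is good to about 2 mm. A picture is of the moment at which its call begins. camera_model takes no time and is no camera call.
- close_job(): hands the job in; it is judged then, once.
Trained networks look in the newest picture that a camera, given by its name, has taken for a name from the list of things; names that differ only in an ending like _2 or _b are one class to them, and where a whole thing is asked for, a point or a joint stands for the part that bears it (a point fixed in the world has none). Each returns a list of dicts, best first, with "score" (0 to 1); they miss things now and then, are a little off and sometimes report something else, mostly with a low value. They report only what shows in the picture. A call takes as long as a camera call.
- search_frame(camera, thing): "location" ([column, row] in pixels, amid what is visible of it).
- regions_of(camera, thing): "pixels" (420x560 bool, what is visible of it) and "location" ([column, row] in pixels, amid what is visible of it).
- pinpoint(camera, thing): "location" ([column, row] in pixels: a listed point, or the origin of a listed thing).
The state is a dict: "time": time; "joint_positions": joint angles; "dq": joint speeds; "tau": joint torques, N m; "tool_pos": TCP position; "tcp_rot": TCP orientation; "contact_force": force on the tool from outside, world axes, zero at the start; "moment": the same for the moment, N m; "grip_width": finger opening in mm; "finger_force": force on a finger pad.
Only numpy, scipy, OpenCV 4.12 (cv2) and the standard library are available. Lean on these libraries where they do the work, as an engineer would, in place of code of your own. Each camera call takes 0.05 s, during which the arm holds its last target. There are 200 camera calls.

### The job

Fix the brass plate to its wooden board by pressing its three raised steel studs fully home with closed fingertips, until each head rests on the plate: first the one with the square head, then the one with the long bar-shaped head, and last the one with the round domed head. Finish each stud before starting on the next, do not pull any stud up, leave the finial, wax tin, screwdriver and caliper where they are, and end with the hand clear.

Things in the scene. Friction and masses are not known exactly. Their poses are not given: they have to be found in the camera images.
- plaque: plaque lying fast on the bench: dark scalloped wooden board about 190 x 300 mm (long side along its y), 24 mm thick, with a 4 mm brass plate on top (plate surface 28 mm above the bench) and a green panel 2 mm higher in the middle. Origin: centre of its underside. Four places at (+-55, +-95) mm in its x, y hold, in any arrangement, the three studs and a flat rosette.
- square_top (a point): steel stud with a square head 24 x 24 mm, flat on top, head 8 mm thick, on an 8 mm shank in the plaque. Point: centre of the head's top; world z is 0.048 m minus the joint value (0.045 to 0.048 at the start, 0.036 when home).
- square (a joint): how far the square stud is pushed in (m): 0 to 0.003 at the start, with the head's underside 9 to 12 mm above the plate; 0.012 = fully home, head resting on the plate (hard stop). Negative = pulled out. It moves straight down, resists with about 5 N, and stays where it is left (no spring).
- bar_top (a point): steel stud with a long bar-shaped head, 44 mm along the plaque's y by 14 mm, flat on top, head 8 mm thick, on an 8 mm shank in the plaque. Point: centre of the head's top; world z is 0.048 m minus the joint value (0.045 to 0.048 at the start, 0.036 when home).
- bar (a joint): how far the bar-shaped stud is pushed in (m): 0 to 0.003 at the start, with the head's underside 9 to 12 mm above the plate; 0.012 = fully home, head resting on the plate (hard stop). Negative = pulled out. It moves straight down, resists with about 5 N, and stays where it is left (no spring).
- round_top (a point): steel stud with a round, low-domed head 34 mm across, head 8 mm thick, on an 8 mm shank in the plaque. Point: centre of the head's top; world z is 0.048 m minus the joint value (0.045 to 0.048 at the start, 0.036 when home).
- round (a joint): how far the round stud is pushed in (m): 0 to 0.003 at the start, with the head's underside 9 to 12 mm above the plate; 0.012 = fully home, head resting on the plate (hard stop). Negative = pulled out. It moves straight down, resists with about 5 N, and stays where it is left (no spring).
- rosette: flat six-petalled steel rosette 34 mm across, 2 mm thick, fixed flat on the plate in the fourth place; nothing to be done with it. Origin: centre of its underside.
- finial: loose brass finial, 24 mm across, 34 mm tall, standing on the green panel near the plaque's middle (its top 64 mm above the bench). Bystander. Origin: centre of its foot.
- wax_tin: loose round tin, 60 mm across, 50 mm tall, standing on the bench off the plaque's +y end. Bystander. Origin: centre of its underside.
- screwdriver: loose screwdriver 160 mm long, lying on the bench beyond the plaque's +x side. Bystander. Origin: under its middle; x towards the tip.
- caliper: loose steel caliper 190 mm long, 9 mm thick, lying on the bench on the plaque's -x side. Bystander. Origin: under the middle of its beam; x along the beam.

How it is judged:
By the outcome, as a careful person would: the job done as asked, in the order asked, and still so for the second after the job is handed in, with the robot touching nothing.
It also fails if it takes over 38 s, if anything falls off the work surface, if the arm or the gripper's body presses on something with over 40 N, if the wrist force passes 120 N, or if a joint passes its speed limit or range.

## Working session

There is one attempt and no reset: what is moved stays moved. The work goes in short steps, Python scripts to look and compute and a shell command to move; the robot and the scene stay as the last step left them, time stands still between calls to the robot, and variables do not carry over. Pictures are saved under pics/ and viewed, at most 10 in all, crops included, and the job is handed in when it is done.

```bash
mkdir -p pics; cat > h.py <<'E'
import numpy as np,cv2
from plant import *
def ray(cam,px):
    m=camera_model(cam);f=210/np.tan(np.radians(m["fov_y"])/2)
    P=np.array(m["pose"]);d=np.array([(px[0]-m["cx"])/f,-(px[1]-m["cy"])/f,-1])
    return P[:3,3],P[:3,:3]@d
def at(cam,px,z):
    o,d=ray(cam,px);return (o+d*(z-o[2])/d[2]).round(1)
E
python3 - <<'E'
from h import *
for c in("top","scene"):
    m=camera_model(c);print({k:v for k,v in m.items() if k!="pose"},np.round(m["pose"],2).tolist())
    cv2.imwrite(f"pics/{c}0.png",capture(c)[:,:,::-1])
    for t,z in(("square_top",46.5),("bar_top",46.5),("round_top",46.5),("rosette",28),("finial",30),("plaque",0)):
        for r in pinpoint(c,t)[:2]:print(c,t,round(r["score"],2),np.round(r["location"]),at(c,r["location"],z))
o=get_obs();print(o["time"],o["tool_pos"],o["tcp_rot"],o["grip_width"])
E
```

```text
{'fov_y': 54.18226653704539, 'cx': 292.4155746408103, 'cy': 210.11524349627499} [[-0.01, 0.99, -0.13, 481.11], [-1.0, -0.02, -0.05, 75.86], [-0.05, 0.13, 0.99, 729.89], [0.0, 0.0, 0.0, 1.0]]
top square_top 0.64 [400. 216.] [558.3 -67.5  46.5]
top bar_top 0.48 [379. 282.] [451.8 -29.3  46.5]
top round_top 0.87 [275. 247.] [510.2 139.6  46.5]
top rosette 0.78 [290. 185.] [618.6 115.4  28. ]
top finial 0.68 [336. 234.] [532.2  36.5  30. ]
{'fov_y': 47.246403190180246, 'cx': 279.42644623771, 'cy': 203.08431808574562} [[0.69, -0.61, 0.39, 897.75], [0.72, 0.59, -0.36, -220.37], [-0.01, 0.53, 0.85, 767.79], [0.0, 0.0, 0.0, 1.0]]
scene square_top 0.67 [208. 256.] [555.9 -66.8  46.5]
scene bar_top 0.68 [183. 206.] [449.9 -37.2  46.5]
scene round_top 0.7 [282. 164.] [505.7 152.3  46.5]
scene round_top 0.66 [210. 257.] [559.5 -66.3  46.5]
scene rosette 0.7 [308. 220.] [616.7 110.1  28. ]
scene finial 0.52 [241. 210.] [518.1  37.8  30. ]
scene plaque 0.79 [250. 224.] [537.7  38.5   0. ]
0.7 [181.86853507 492.49658733 226.72760624] [3.14154731e+00 9.72750888e-06 2.78782875e+00] 91.98210352460062
```

View pics/top0.png

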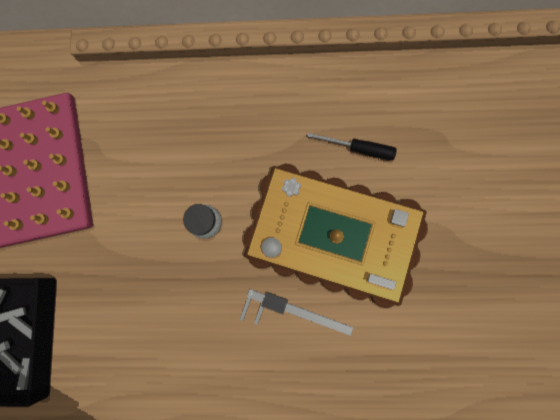

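View pics/scene0.png

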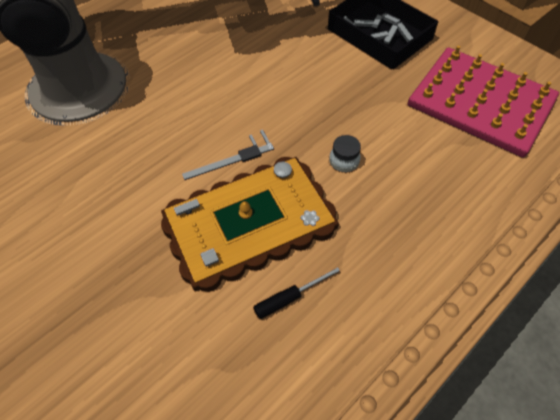

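The top picture shows the square at (400,217), the bar at (382,282), the round at (271,247) and the rosette at (291,187). The finial is in the middle. In the scene picture the square is at (209,257), the bar at (187,207) and the round at (283,170). I'll fit the plaque pose to all of these.

```bash
cat > fit.py <<'E'
from h import *
from scipy.optimize import least_squares
L={"square_top":(55,-95,43),"bar_top":(-55,-95,43),"round_top":(-55,95,43),"rosette":(55,95,30)}
obs=[]
for c in("top","scene"):
    capture(c)
    for t in L:
        rs=regions_of(c,t)[:3]
        for r in rs[:1]:
            ys,xs=np.nonzero(r["pixels"]);obs.append((c,t,(xs.mean(),ys.mean())));print(c,t,round(r["score"],2),len(xs),xs.mean().round(1),ys.mean().round(1),at(c,obs[-1][2],L[t][2]))
def world(p,l):
    a=p[2];return np.array([p[0]+np.cos(a)*l[0]-np.sin(a)*l[1],p[1]+np.sin(a)*l[0]+np.cos(a)*l[1]])
f=lambda p:np.concatenate([at(c,x,L[t][2])[:2]-world(p,L[t]) for c,t,x in obs])
s=least_squares(f,[535,38,-.31],loss="soft_l1",f_scale=3)
print(s.x,f(s.x).reshape(-1,2).round(1).tolist())
for t in L:print(t,world(s.x,L[t]).round(1))
E
python3 fit.py
```

```text
top square_top 0.8 199 399.4 217.3 [557.2 -68.   43. ]
top bar_top 0.8 214 381.1 281.7 [451.8 -33.7  43. ]
top round_top 0.64 307 270.9 247.6 [509.8 146.8  43. ]
top rosette 0.72 241 290.8 186.8 [614.9 113.1  30. ]
scene square_top 0.49 213 209.5 257.8 [558.8 -67.1  43. ]
scene bar_top 0.56 224 186.8 207.4 [454.1 -33.2  43. ]
scene round_top 0.49 217 282.5 169.7 [513.4 146.5  43. ]
scene rosette 0.66 208 309.7 218.0 [616.7 113.8  30. ]
[ 5.34573805e+02  3.97746712e+01 -3.11599341e-01] [[-0.6, -0.5], [-1.3, 0.1], [-1.5, -0.3], [-1.2, -0.2], [1.0, 0.4], [1.0, 0.6], [2.1, -0.6], [0.6, 0.5]]
square_top [557.8 -67.5]
bar_top [453.1 -33.8]
round_top [511.3 147.1]
rosette [616.1 113.3]
```

```bash
python3 -m pendant '[-0.9,-0.65,0,0,0,0,1,-0.9,-0.65,0,0,0,0,1,-0.9,-0.65,0,0,0,0,1,-0.9,-0.65,0,0,0,0,1,-0.9,-0.65,0,0,0,0,1,-0.9,-0.65,0,0,0,0,1,-0.9,-0.65,0,0,0,0,1,-0.9,-0.65,0,0,0,0,1,-0.9,-0.65,0,0,0,0,1,-0.9,-0.65,0,0,0,0,1,-0.9,-0.65,0,0,0,0,1,-0.9,-0.65,0,0,0,0,1]'
cat > go.py <<'E'
import sys
from h import *
from scipy.spatial.transform import Rotation as R
o=get_obs();M=R.from_euler("xyz",o["tcp_rot"]).as_matrix()
print(o["time"],np.round(o["tool_pos"],1),np.round(o["tcp_rot"],3),np.round(o["contact_force"],1),round(o["grip_width"],1))
print("units",np.round(M.T@(np.array(eval(sys.argv[1]))-o["tool_pos"])/30,2))
E
python3 go.py "[557.8,-67.5,75]"
```

```text
time: 2.4
tool_pos: [405.4, 159.5, 226.9]
tcp_rot: [3.141, 0.0, 2.788]
contact_force: [0.5, 1.3, 0.0]
grip_width: 1.7
finger_force: 0.0
2.4 [405.4 159.5 226.9] [3.141 0.    2.788] [0.5 1.3 0. ] 1.7
units [-7.39 -5.34  5.06]
```

```bash
python3 -m pendant '[-0.9,-0.65,0,0,0,0,1,-0.9,-0.65,0,0,0,0,1,-0.9,-0.65,0,0,0,0,1,-0.9,-0.65,0,0,0,0,1,-0.9,-0.65,0.4,0,0,0,1,-0.9,-0.65,0.6,0,0,0,1,-0.9,-0.65,0.8,0,0,0,1,-0.7,-0.5,0.9,0,0,0,1,0,0,0.9,0,0,0,1,0,0,0.9,0,0,0,1,0,0,0.5,0,0,0,1,0,0,0,0,0,0,1]'
python3 go.py "[557.8,-67.5,48]"
python3 - <<'E'
from h import *
a=[cv2.resize(capture(c)[y:y+130,x:x+170],None,fx=2.3,fy=2.3,interpolation=2) for c,x,y in(("top",310,160),("scene",130,180))]
cv2.imwrite("pics/sq1.png",np.hstack(a)[:,:,::-1])
E
```

```text
time: 3.6
tool_pos: [547.8, -53.9, 74.4]
tcp_rot: [-3.141, -0.005, 2.788]
contact_force: [0.2, 0.1, 0.7]
grip_width: 0.3
finger_force: 0.0
3.6 [547.8 -53.9  74.4] [-3.141 -0.005  2.788] [0.2 0.1 0.7] 0.3
units [-0.48 -0.31  0.88]
```

View pics/sq1.png

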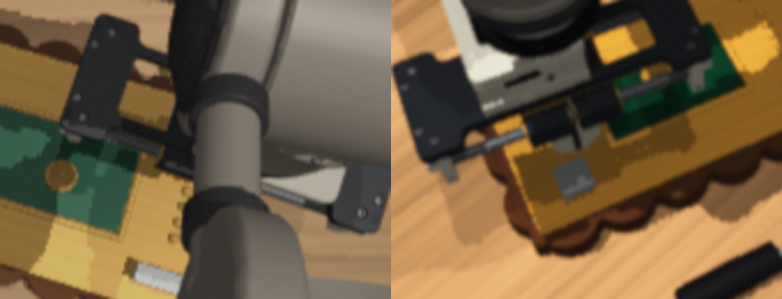

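The fingertip sits about 17 mm short of the square head, which agrees with the state reading. I'll correct that and press.

```bash
python3 -m pendant '[-0.25,-0.15,0,0,0,0,1,-0.23,-0.16,0,0,0,0,1,0,0,0.3,0,0,0,1,0,0,0.3,0,0,0,1,0,0,0.2,0,0,0,1,0,0,0.1,0,0,0,1,0,0,0.1,0,0,0,1,0,0,0.1,0,0,0,1,0,0,0,0,0,0,1]'
python3 go.py "[557.8,-67.5,36]"
```

```text
time: 4.6
tool_pos: [559.5, -67.7, 43.6]
tcp_rot: [3.141, -0.0, 2.788]
contact_force: [-0.1, -0.2, 0.5]
grip_width: 0.7
finger_force: 0.0
4.6 [559.5 -67.7  43.6] [ 3.141 -0.     2.788] [-0.1 -0.2  0.5] 0.7
units [ 0.05 -0.01  0.25]
```

```bash
python3 -m pendant '[0,0,0.1,0,0,0,1,0,0,0.06,0,0,0,1]';python3 -m pendant '[0,0,0.06,0,0,0,1,0,0,0.04,0,0,0,1,0,0,0.04,0,0,0,1]'
python3 go.py "[557.8,-67.5,36]"
```

```text
time: 4.8
tool_pos: [559.7, -67.8, 39.1]
tcp_rot: [3.141, 0.001, 2.788]
contact_force: [-1.1, 0.1, 5.1]
grip_width: 0.4
finger_force: 2.5
time: 5.1
tool_pos: [559.8, -67.8, 35.9]
tcp_rot: [3.141, 0.001, 2.788]
contact_force: [-6.6, 2.2, 23.9]
grip_width: 0.2
finger_force: 11.3
5.1 [559.8 -67.8  35.9] [3.141e+00 1.000e-03 2.788e+00] [-6.6  2.2 23.9] 0.2
units [ 0.07 -0.01 -0.  ]
```

```bash
python3 -m pendant '[0,0,0.03,0,0,0,1,0,0,0,0,0,0,1]'; python3 -m pendant '[0,0,-0.4,0,0,0,1,0,0,-0.9,0,0,0,1,0.5,0,0,0,0,0,1,0.8,0,0,0,0,0,1,0.8,0,0,0,0,0,1,0.8,0,0,0,0,0,1,0.5,0,0,0,0,0,1,0.3,0,0,0,0,0,1,0,0,0,0,0,0,1,0,0,0,0,0,0,1]'
python3 go.py "[453.1,-33.8,48]"
```

```text
time: 5.3
tool_pos: [559.8, -67.8, 35.9]
tcp_rot: [3.141, 0.001, 2.788]
contact_force: [-6.9, 2.8, 21.1]
grip_width: 0.4
finger_force: 10.6
time: 6.3
tool_pos: [456.4, -29.7, 73.0]
tcp_rot: [3.141, 0.001, 2.788]
contact_force: [0.4, -0.1, -0.5]
grip_width: 0.2
finger_force: 0.0
6.3 [456.4 -29.7  73. ] [3.141e+00 1.000e-03 2.788e+00] [ 0.4 -0.1 -0.5] 0.2
units [ 0.06 -0.17  0.83]
```

```bash
python3 -m pendant '[0.06,-0.17,0.1,0,0,0,1,0,0,0.3,0,0,0,1,0,0,0.2,0,0,0,1,0,0,0.2,0,0,0,1,0,0,0.1,0,0,0,1,0,0,0.1,0,0,0,1,0,0,0.06,0,0,0,1]'
python3 go.py "[453.1,-33.8,36]"
```

```text
time: 7.0
tool_pos: [451.7, -33.5, 40.9]
tcp_rot: [-3.141, -0.001, 2.788]
contact_force: [-2.5, -1.4, 4.8]
grip_width: 0.5
finger_force: 2.5
7.0 [451.7 -33.5  40.9] [-3.141e+00 -1.000e-03  2.788e+00] [-2.5 -1.4  4.8] 0.5
units [-0.05  0.01  0.16]
```

```bash
python3 -m pendant '[0,0,0.06,0,0,0,1,0,0,0.06,0,0,0,1,0,0,0.05,0,0,0,1,0,0,0,0,0,0,1]'
python3 go.py "[453.1,-33.8,36]"
```

```text
time: 7.4
tool_pos: [451.8, -33.5, 36.1]
tcp_rot: [-3.142, -0.0, 2.788]
contact_force: [-3.7, -0.4, 7.4]
grip_width: 0.4
finger_force: 3.6
7.4 [451.8 -33.5  36.1] [-3.142 -0.     2.788] [-3.7 -0.4  7.4] 0.4
units [-0.04  0.01  0.  ]
```

```bash
python3 -m pendant '[0,0,0.05,0,0,0,1,0,0,0.03,0,0,0,1]'; python3 -m pendant '[0,0,0.02,0,0,0,1,0,0,0,0,0,0,1]'
python3 go.py "[453.1,-33.8,36]"
```

```text
time: 7.6
tool_pos: [452.0, -33.6, 35.4]
tcp_rot: [-3.142, 0.001, 2.788]
contact_force: [-12.6, 0.4, 39.2]
grip_width: 0.2
finger_force: 19.8
time: 7.8
tool_pos: [451.9, -33.6, 35.4]
tcp_rot: [-3.142, 0.001, 2.788]
contact_force: [-11.3, -0.5, 37.3]
grip_width: 0.5
finger_force: 18.8
7.8 [451.9 -33.6  35.4] [-3.142e+00  1.000e-03  2.788e+00] [-11.3  -0.5  37.3] 0.5
units [-0.04  0.01 -0.02]
```

```bash
python3 -m pendant '[0,0,-0.4,0,0,0,1,0,0,-0.9,0,0,0,1,0,0.5,-0.2,0,0,0,1,0,0.8,0,0,0,0,1,0,0.9,0,0,0,0,1,0,0.9,0,0,0,0,1,0,0.9,0,0,0,0,1,0,0.9,0,0,0,0,1,0.1,0.8,0,0,0,0,1,0.1,0.6,0.1,0,0,0,1,0,0,0.1,0,0,0,1,0,0,0,0,0,0,1]'
python3 go.py "[511.3,147.1,48]"
```

```text
time: 9.0
tool_pos: [511.4, 145.9, 71.1]
tcp_rot: [-3.141, -0.001, 2.789]
contact_force: [-0.1, -0.2, -0.8]
grip_width: 0.3
finger_force: 0.0
9.0 [511.4 145.9  71.1] [-3.141e+00 -1.000e-03  2.789e+00] [-0.1 -0.2 -0.8] 0.3
units [0.02 0.04 0.77]
```

```bash
python3 -m pendant '[0,0.03,0.3,0,0,0,1,0,0,0.3,0,0,0,1,0,0,0.2,0,0,0,1,0,0,0.1,0,0,0,1,0,0,0.1,0,0,0,1,0,0,0.06,0,0,0,1,0,0,0.05,0,0,0,1,0,0,0,0,0,0,1]'
python3 go.py "[511.3,147.1,36]"
```

```text
time: 9.8
tool_pos: [512.2, 146.6, 38.6]
tcp_rot: [3.141, 0.0, 2.788]
contact_force: [-0.8, -0.9, 0.6]
grip_width: 0.8
finger_force: 0.4
9.8 [512.2 146.6  38.6] [3.141 0.    2.788] [-0.8 -0.9  0.6] 0.8
units [0.03 0.   0.09]
```

```bash
python3 -m pendant '[0,0,0.06,0,0,0,1,0,0,0.05,0,0,0,1,0,0,0.05,0,0,0,1,0,0,0,0,0,0,1]'
python3 go.py "[511.3,147.1,36]"
```

```text
time: 10.2
tool_pos: [512.4, 146.8, 35.8]
tcp_rot: [3.141, 0.001, 2.788]
contact_force: [-6.2, -2.8, 21.7]
grip_width: 0.2
finger_force: 10.8
10.2 [512.4 146.8  35.8] [3.141e+00 1.000e-03 2.788e+00] [-6.2 -2.8 21.7] 0.2
units [ 0.04 -0.   -0.01]
```

```bash
python3 -m pendant '[0,0,0.04,0,0,0,1,0,0,0,0,0,0,1]'; python3 -m pendant '[0,0,-0.4,0,0,0,1,0,0,-0.9,0,0,0,1,0,0,-0.9,0,0,0,1,0,0,-0.9,0,0,0,1,0,0,-0.9,0,0,0,1,0.9,0.6,0,0,0,0,1,0.9,0.6,0,0,0,0,1,0.9,0.6,0,0,0,0,1,0.9,0.6,0,0,0,0,1,0.9,0.6,0,0,0,0,1,0.9,0.6,0,0,0,0,1,0.9,0.6,0,0,0,0,1]';python3 -m pendant '[0.9,0.6,0,0,0,0,1,0.9,0.6,0,0,0,0,1,0.9,0.6,0,0,0,0,1,0.5,0.4,0,0,0,0,1,0,0,0,0,0,0,1,0,0,0,0,0,0,1]'
python3 - <<'E'
from h import *
cv2.imwrite("pics/endtop.png",capture("top")[:,:,::-1])
s=capture("scene");cv2.imwrite("pics/endscene.png",cv2.resize(s[120:320,140:380],None,fx=3.3,fy=2.9,interpolation=2)[:,:,::-1])
E
```

```text
time: 10.4
tool_pos: [512.5, 146.8, 35.6]
tcp_rot: [3.141, 0.002, 2.788]
contact_force: [-10.4, -4.3, 30.4]
grip_width: 0.2
finger_force: 15.4
time: 11.6
tool_pos: [377.7, 331.8, 152.5]
tcp_rot: [3.141, 0.0, 2.788]
contact_force: [0.5, 0.2, 0.3]
grip_width: 0.7
finger_force: 0.0
time: 12.2
tool_pos: [311.2, 425.6, 152.3]
tcp_rot: [-3.142, 0.0, 2.789]
contact_force: [0.5, 0.2, 0.3]
grip_width: 0.7
finger_force: 0.0
```

View pics/endtop.png

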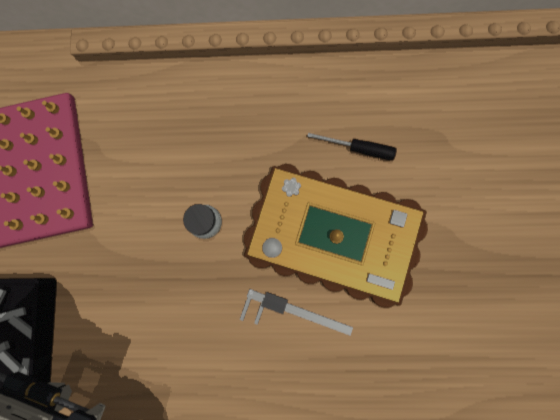

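View pics/endscene.png

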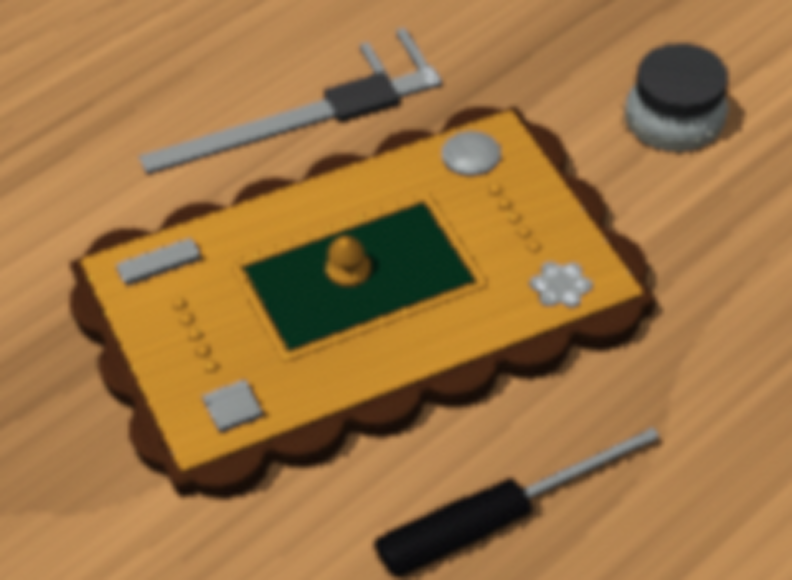

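All three heads lie on the plate: bar (158,262), square (232,405) and round (471,153) in the crop. The finial, tin, screwdriver and caliper are where they were, and the hand is clear.

```bash
python3 -c "from plant import *;print(close_job())"
```

```text
the job is handed in; nothing more can be done
None
```

I pressed all three studs down to their hard stops in order (square, bar, round); the final pictures show the heads on the plate, the other items unmoved and the hand clear, and the job was handed in at about 12 s.

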